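# Stack the mixing saucers on their base plate

## Task

Put the mixing saucers away as one stack on the black rubber pad. First draw the green base plate out from under the amber jar that stands on its end, without lifting the jar or moving it from its bay, and lay the plate on the middle of the pad, lengthwise along it; then stack the blue saucer on the middle of the plate, the red-brown saucer in the blue one, the yellow saucer in the red-brown one, and last the white lid on top, each properly seated. Leave the stack standing, let go, with the jar still upright in its bay.

Things in the scene. Friction and masses are not known exactly. Their poses are not given: they have to be found in the camera images.
- plate: flat green metal plate 140 x 60 x 6 mm, 0.135 kg, white ring printed at its middle. Origin: centre of underside; x along its length, at the start pointing away from the robot into the rack. Starts flat on the desk (z = 0), far end under the rack's front bar and the jar, near 65 mm sticking out, free desk either side. Draw it straight along its own -x: clear of the bar after 75 mm.
- jar: squat sealed amber jar, white cap, 80 mm across, 52 mm high, about 0.28 kg. Origin: centre of underside. Starts standing on the far end of the plate (z = 0.006) in the rack's centre bay. The front bar and walls hold it back as the plate is drawn out; it then settles 1.5 mm down on the rails.
- rack: clear slippery bottle rack, fixed, 200 wide (y), 98 mm deep (x). Origin: desk level, middle of centre bay; x to its back. Blue front bar at x = -49 to -44 mm, 10 to 28 mm above the desk; walls 32 high, back 40, flap behind up to 90 mm high. Centre bay 90 x 88 mm, at its sides blue rails 4.5 mm high, 65 mm apart, plate between; in each side bay (72 mm to the side) a 73 mm bottle that stays.
- pad: black rubber pad, 160 x 85 x 3 mm, fixed flat on the desk: the place for the stack. Origin at the centre of its underside, x along its length, top at z = 0.003.
- saucer_blue: Blue glazed china saucer, round, 64 mm across, 20 mm high, 0.1 kg. Origin: centre of underside. A foot 48 mm across and 5 mm high, then the 64 mm body up to the rim at 20 mm; recess in its top 55 mm across, 4 mm deep, takes the next piece's foot with 3.5 mm to spare all round, so a seated piece's origin is 16 mm above this one's. Starts upright on the desk.
- saucer_red: Red-brown (terracotta) glazed china saucer, round, 64 mm across, 20 mm high, 0.1 kg. Origin: centre of underside. A foot 48 mm across and 5 mm high, then the 64 mm body up to the rim at 20 mm; recess in its top 55 mm across, 4 mm deep, takes the next piece's foot with 3.5 mm to spare all round, so a seated piece's origin is 16 mm above this one's. Starts upright on the desk.
- saucer_yellow: Yellow glazed china saucer, round, 64 mm across, 20 mm high, 0.1 kg. Origin: centre of underside. A foot 48 mm across and 5 mm high, then the 64 mm body up to the rim at 20 mm; recess in its top 55 mm across, 4 mm deep, takes the next piece's foot with 3.5 mm to spare all round, so a seated piece's origin is 16 mm above this one's. Starts upright on the desk.
- lid: white china lid of the stack with a black knob, 0.08 kg. Origin at the centre of its underside, z up. Foot 48 mm across and 5 mm high, then a disc 64 mm across from 5 to 12 mm, then a round knob 20 mm across from 12 to 30 mm, on the axis. Its foot sits in a saucer's recess like a saucer's. Starts upright on the desk.
Things that resemble listed ones, but are neither listed nor needed, are in the scene too. There is more than one size of the saucer_yellow; the job needs the smallest.

How it is judged:
By the outcome, as a careful person would: the job done as asked, in the order asked, and still so for the second after the job is handed in, with the robot touching nothing.
It also fails if it takes over 131 s, if anything falls off the work surface, if the arm or the gripper's body presses on something with over 40 N, if the wrist force passes 120 N, or if a joint passes its speed limit or range.

## Robot

A 6-joint arm with a two-finger parallel gripper is mounted at the origin on the work surface. World frame = base frame: x ahead of the robot, y to its left, z up, the work surface at z = 0. Lengths are in m, angles in rad, forces in N, time in s.
With the tool pointing down it reaches from about 0.35 to 0.85 m from the base axis. Payload 8.1 kg.
Tool frame: the origin (TCP) lies midway between the tips of the shut fingers; the grasp point (between the pads) lies 19 mm behind it (robot.grip_point_offset is the distance from the TCP to the grasp point, in m); z points along the fingers, y is the line along which they close (so a half turn about z gives the same grasp; the last joint's range is limited). The gripper opens to 93 mm and grips with 3 to 60 N. Pads are 15 mm wide; open, the fingers measure 128 mm over their backs; the gripper's body (75 mm by 188 mm) begins 65 mm behind the grasp point.
Start: joints at [1.171, 0.13, 1.488, -0, 1.523, -0.085], TCP at [0.186, 0.571, 0.219] pointing down, gripper open.
Joint ranges: [-2.96, 2.96], [-0.89, 2.26], [0.02, 2.5], [-1.34, 4.48], [0, 2.73], [-2.66, 2.66]. Speed limits (rad/s): [2.39, 2.39, 2.79, 3.14, 3.14, 3.14].

## Interface

Orientations are given as a rotation vector (axis times angle).
In Python, from plant import robot, read_camera, job gives the robot as it stands.
- The arm moves only by the shell command python3 -m inch 'ROWS' [FORCE]. ROWS is JSON, one flat list of numbers, 5 for each row, row after row: the shift along the world's x, y, z in mm, then the turn about the world's z in degrees, then the opening in per cent of the stroke, from 0 (shut) to 100 (fully open). In form: [dx, dy, dz, yaw, hand, dx, dy, dz, yaw, hand, ...]. A call has 1 to 10 rows; each row is the pose to reach, as a shift and turn from the pose commanded when the call began; what a row does not reach only later rows make up. A row lasts 1/12 s, in which the tool goes at most 41.7 mm and 7.16 degrees, less where a joint would pass 70% of its speed; a pose out of reach is approached as far as the arm can. A call with a gripper value outside its range is refused whole. The fingers move at their own pace and stop on an object; FORCE is the grip in N (left out, the last holds). Time passes only in rows, so rows that repeat a pose let the fingers close. It gives the time, the measured TCP pose, the force, the opening and the grip force at its end, in the units of the state.
- robot.read_state(): the state, without advancing time (a new reading comes with each control period).
- read_camera(name): name is "scene" or "top"; returns a dict with "image" (480x640x3 uint8, blue, green, red), "K" (3x3 intrinsics, pixels), "D" ([k1, k2, p1, p2, k3] as OpenCV has them; the pictures are not rectified), "extrinsics" (4x4, takes a point from world to camera coordinates). Camera axes: x right, y down, z forward; pixel columns grow to the right and rows downward; lengths in m; the calibration is good to about 2 mm. A picture is of the moment at which its call begins. There is no depth.
- job.close_job(): hands the job in; it is judged then, once.
The state is a dict: "t": time; "q": joint angles; "dq": joint speeds; "joint_torque": joint torques, N m; "tool_pos": TCP position; "orientation": TCP orientation; "force": force on the tool from outside, world axes, zero at the start; "wrist_torque": the same for the moment, N m; "opening": finger opening in m; "gripper_force": force on a finger pad.
Only numpy, scipy, OpenCV 4.12 (cv2) and the standard library are available. Lean on these libraries where they do the work, as an engineer would, in place of code of your own. Each camera call takes 0.05 s, during which the arm holds its last target. There are 200 camera calls.

## Working session

There is one attempt and no reset: what is moved stays moved. The work goes in short steps, Python scripts to look and compute and a shell command to move; the robot and the scene stay as the last step left them, time stands still between calls to the robot, and variables do not carry over. Pictures are saved under pics/ and viewed, at most 14 in all, crops included, and the job is handed in when it is done.

```bash
ls; mkdir -p pics
cat > h.py <<'E'
import numpy as np, cv2
from plant import robot, read_camera, job
def cam(n):
    c=read_camera(n); c['K']=np.array(c['K'],float); c['D']=np.array(c['D'],float); c['E']=np.array(c['extrinsics'],float); return c
def ray(c,uv):
    p=cv2.undistortPoints(np.array(uv,float).reshape(-1,1,2),c['K'],c['D']).reshape(-1,2)
    R,t=c['E'][:3,:3],c['E'][:3,3]
    return -R.T@t,(R.T@np.c_[p,np.ones(len(p))].T).T
def toz(c,uv,z):
    o,d=ray(c,uv); return o+d*((z-o[2])/d[:,2])[:,None]
def proj(c,P):
    R,t=c['E'][:3,:3],c['E'][:3,3]
    return cv2.projectPoints(np.array(P,float).reshape(-1,3),cv2.Rodrigues(R)[0],t,c['K'],c['D'])[0].reshape(-1,2)
E
python3 - <<'E'
from h import *
for n in ('scene','top'):
    c=cam(n); cv2.imwrite(f'pics/{n}0.png',c['image']); o,_=ray(c,[[320,240]]); print(n,o,toz(c,[[320,240],[0,0],[639,0],[0,479],[639,479]],0).round(3).tolist())
s=robot.read_state();print(s)
E
```

```text
pics
scene [ 1.07690442 -0.40192662  0.86643267] [[0.567, 0.069, 0.0], [-1.236, -0.06, 0.0], [0.514, 1.881, 0.0], [0.59, -0.676, 0.0], [1.306, 0.12, 0.0]]
top [0.34842955 0.04283154 1.13751827] [[0.54, 0.085, 0.0], [1.17, 0.916, 0.0], [1.138, -0.7, 0.0], [0.013, 0.78, 0.0], [0.031, -0.584, 0.0]]
{'t': 0.1, 'q': array([ 1.17059568e+00,  1.31100655e-01,  1.48913612e+00, -2.84757518e-05,
        1.52297775e+00, -8.53893925e-02]), 'dq': array([-0.0012161 , -0.00179699, -0.00325602, -0.00229108,  0.0002714 ,
       -0.00045349]), 'joint_torque': array([-6.62192383e-05, -5.61340427e+01, -4.93096697e+01,  7.69560342e-02,
        2.89392908e-02, -8.32320256e-05]), 'tool_pos': array([0.18557256, 0.57006319, 0.21770218]), 'orientation': array([-4.92405779e-01, -3.10239559e+00,  2.48335262e-03]), 'force': array([-0.32001566,  0.08855076,  0.08546207]), 'wrist_torque': array([-0.02529222,  0.01193087, -0.00748117]), 'gripper_force': 0.0, 'opening': 0.09276990403223517}
```

View pics/scene0.png

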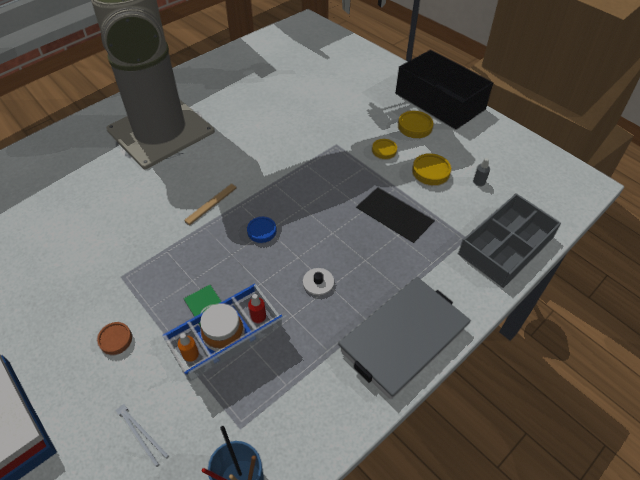

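View pics/top0.png

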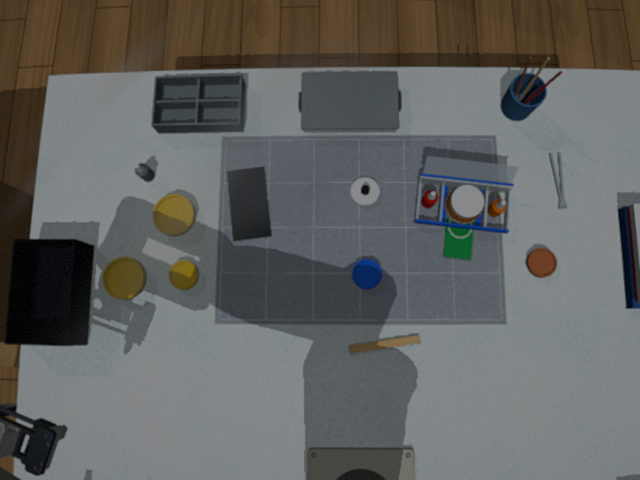

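```bash
cat >> h.py <<'E'
def mask(c,lo,hi,roi=None):
    m=cv2.inRange(cv2.cvtColor(c['image'],cv2.COLOR_BGR2HSV),lo,hi)
    if roi:
        r=np.zeros_like(m); r[roi[1]:roi[3],roi[0]:roi[2]]=255; m&=r
    return m
def blobs(m,amin=60):
    cs,_=cv2.findContours(m,cv2.RETR_EXTERNAL,cv2.CHAIN_APPROX_NONE)
    return sorted([k.reshape(-1,2) for k in cs if cv2.contourArea(k)>amin],key=lambda k:-cv2.contourArea(k))
def disc(c,k,z):
    w=toz(c,cv2.convexHull(k.astype(np.int32)).reshape(-1,2) if len(k)<6 else k,z)[:,:2]
    (x,y),(a,b),_=cv2.fitEllipse((w*1000).astype(np.float32)); return [round(v,1) for v in(x,y,a,b)]
def rect(c,k,z):
    w=(toz(c,k,z)[:,:2]*1000).astype(np.float32); return cv2.minAreaRect(w)
def rp(T): return cv2.Rodrigues(np.array(T,float))[0]
def tool():
    s=robot.read_state(); R=rp(s['orientation']); return (s['tool_pos']*1000).round(1), round(float(np.degrees(np.arctan2(R[1,1],R[0,1]))),2), R[:,2].round(3), s['force'].round(1), round(s['opening']*1000,1), round(s['gripper_force'],1)
COL={'blue':((105,150,60),(125,255,255)),'red':((3,110,60),(14,255,255)),'yellow':((20,150,60),(32,255,255)),'green':((50,120,40),(85,255,255))}
E
python3 - <<'E'
from h import *
print(tool())
for n in ('scene','top'):
    c=cam(n); print(n)
    for k,(lo,hi) in COL.items():
        for b in blobs(mask(c,lo,hi),120 if n=='scene' else 150)[:7]:
            r=rect(c,b,.006)
            print(k,b.mean(0).round(),disc(c,b,.0125), [np.round(v,1) for v in r] if k in('green','blue') else '')
            if k=='green': print(cv2.boxPoints(r).round(1).tolist())
    m=mask(c,(0,0,0),(179,255,38 if n=='top' else 30))
    for b in blobs(m,800)[:6]: print('dark',b.mean(0).round(),[np.round(v,1) for v in rect(c,b,.003)])
E
```

```text
(array([185.6, 570.1, 217.7]), 71.96, array([-0.001, -0.002, -1.   ]), array([-0.3,  0.1,  0.1]), 92.8, 0.0)
scene
blue [261. 229.] [465.6, -12.4, 62.3, 71.4] [array([460.9, -10.3]), array([61.8, 72.1]), np.float64(51.0)]
red [48. 66.] [-541.0, -84.8, 122.1, 499.6] 
red [451.  37.] [232.5, 958.1, 83.0, 374.9] 
red [114. 338.] [488.5, -386.8, 60.4, 67.8] 
red [193.   6.] [-535.8, 442.2, 105.2, 207.1] 
red [388.   8.] [-24.3, 952.8, 84.1, 235.7] 
red [188. 348.] [600.7, -291.1, 30.9, 56.4] 
red [19. 60.] [-649.1, -167.0, 52.4, 194.8] 
yellow [431. 169.] [590.3, 413.3, 91.2, 110.2] 
yellow [415. 124.] [450.2, 516.5, 90.9, 113.6] 
yellow [384. 148.] [463.0, 381.6, 61.2, 74.1] 
green [202. 300.] [529.6, -211.3, 50.8, 71.1] [array([ 526.2, -210.1]), array([59.9, 48.5]), np.float64(84.1)]
[[499.0, -237.39999389648438], [547.2999877929688, -242.39999389648438], [553.5, -182.8000030517578], [505.20001220703125, -177.8000030517578]]
dark [443.  88.] [array([375.5, 723.2]), array([307.5, 263.5]), np.float64(0.3)]
dark [394. 213.] [array([624.7, 243.4]), array([156.1,  81.4]), np.float64(7.3)]
top
blue [367. 274.] [465.8, -14.5, 61.1, 62.3] [array([466.6, -14.4]), array([61.8, 62. ]), np.float64(89.9)]
blue [460. 223.] [582.7, -206.5, 37.7, 205.7] [array([ 589.5, -222.5]), array([200.8,  46.9]), np.float64(83.2)]
red [541. 262.] [488.7, -388.8, 59.8, 61.4] 
yellow [126. 277.] [455.0, 516.1, 81.7, 89.5] 
yellow [183. 274.] [463.3, 379.1, 58.7, 60.8] 
yellow [174. 209.] [609.9, 411.2, 57.7, 86.2] 
green [457. 244.] [529.4, -209.6, 64.1, 74.2] [array([ 531.6, -211.7]), array([58.4, 63.8]), np.float64(82.3)]
[[496.1000061035156, -236.39999389648438], [559.2999877929688, -244.89999389648438], [567.0999755859375, -187.0], [503.8999938964844, -178.5]]
dark [ 38. 271.] [array([471.8, 699.6]), array([337.9, 226.4]), np.float64(5.9)]
dark [ 28. 436.] [array([105. , 731.1]), array([150.3, 114.9]), np.float64(70.2)]
```

```bash
python3 -m inch '[160,-372,0,11.2,100,160,-372,0,11.2,100,160,-372,0,11.2,100,160,-372,0,11.2,100,160,-372,0,11.2,100,160,-372,0,11.2,100,160,-372,0,11.2,100,160,-372,0,11.2,100,160,-372,0,11.2,100,160,-372,0,11.2,100]'
python3 -m inch '[176,-408,-60,0,100,176,-408,-60,0,100,176,-408,-60,0,100,176,-408,-60,0,100,176,-408,-60,0,100,176,-408,-60,0,100,176,-408,-60,0,100,176,-408,-60,0,100,176,-408,-60,0,100,176,-408,-60,0,100]'
python3 - <<'E'
from h import *
print(tool())
for n in ('scene','top'):
    c=cam(n)
    hsv=cv2.cvtColor(c['image'],cv2.COLOR_BGR2HSV)
    p=proj(c,[.625,.243,.003])[0]; u,v=p.astype(int); print(n,p, hsv[v,u],hsv[v,u+60])
    for t in (40,50,60,70):
        bl=[b for b in blobs(mask(c,(0,0,0),(179,255,t),(u-55,v-55,u+55,v+55)),800)]
        for b in bl[:1]: print('pad',t,[np.round(x,1) for x in rect(c,b,.003)])
    l=proj(c,[.6,-.01,.01])[0]
    if n=='top': l=np.array([365,191])
    else: l=np.array([318,282])
    roi=(l[0]-30,l[1]-30,l[0]+30,l[1]+30)
    for t in (150,170):
        for b in blobs(mask(c,(0,0,t),(179,70,255),roi))[:1]: print('lid',t,b.mean(0),disc(c,b,.0085))
    for b in blobs(mask(c,(0,0,0),(179,255,40),roi),20)[:2]: print('knob',b.mean(0),toz(c,[b.mean(0)],.024).round(4))
E
```

```text
t: 1.03
tool_pos: [0.3463, 0.1958, 0.2187]
orientation: [0.188, 3.135, -0.001]
force: [0.9, -0.1, -0.5]
opening: 0.093
gripper_force: 0.0
t: 1.87
tool_pos: [0.5096, -0.1828, 0.1624]
orientation: [0.188, 3.136, 0.0]
force: [1.1, 0.4, 0.5]
opening: 0.0931
gripper_force: 0.0
(array([ 509.6, -182.8,  162.4]), 83.14, array([ 0.,  0., -1.]), array([1.1, 0.4, 0.5]), 93.1, 0.0)
scene [394.4410001  213.91976527] [120   8  33] [ 83   6 161]
pad 40 [array([624.7, 243.6]), array([156.7,  82.9]), np.float64(7.3)]
pad 50 [array([624.5, 243.6]), array([158.5,  84.3]), np.float64(7.1)]
pad 60 [array([624.3, 243.9]), array([159.1,  84.9]), np.float64(7.5)]
pad 70 [array([624.6, 244.1]), array([160. ,  85.2]), np.float64(7.2)]
lid 150 [317.98717949 280.3974359 ] [645.5, -8.6, 60.5, 60.9]
lid 170 [317.73333333 280.69333333] [646.0, -9.4, 57.6, 58.5]
knob [317.82352941 277.97058824] [[ 0.6493 -0.0125  0.024 ]]
top [248.56368341 201.83442688] [108  23  55] [104  27 103]
pad 60 [array([622.3, 243. ]), array([157.1,  82.4]), np.float64(7.1)]
pad 70 [array([622.4, 243.1]), array([158.4,  83.5]), np.float64(7.0)]
knob [364.80952381 189.33333333] [[ 0.6464 -0.0118  0.024 ]]
```

```bash
python3 -m inch '[12.5,-27,0,0,100,12.5,-27,-40,0,100,12.5,-27,-80,0,100,12.5,-27,-110,0,100,12.5,-27,-110,0,100,12.5,-27,-110,0,100]'
python3 - <<'E'
from h import *
print(tool())
for n in ('scene','top'):
    c=cam(n);cv2.imwrite(f'pics/{n}1.png',c['image'])
    for b in blobs(mask(c,*COL['green']),80)[:2]:
        r=rect(c,b,.006); print(n,[np.round(v,1) for v in r],cv2.boxPoints(r).round(0).tolist())
u,v=proj(cam('scene'),[.52,-.21,.03])[0].astype(int)
cv2.imwrite('pics/s1c.png',cv2.resize(cv2.imread('pics/scene1.png')[v-75:v+75,max(0,u-100):u+100],(800,600)))
E
```

```text
t: 2.47
tool_pos: [0.5201, -0.2063, 0.0514]
orientation: [-0.187, -3.132, -0.003]
force: [0.6, -0.5, 1.3]
opening: 0.0928
gripper_force: 0.0
(array([ 520.1, -206.3,   51.4]), 83.18, array([-0.004,  0.002, -1.   ]), array([ 0.6, -0.5,  1.3]), 92.8, 0.0)
scene [array([ 526.2, -210.2]), array([59. , 49.6]), np.float64(82.7)] [[498.0, -236.0], [547.0, -243.0], [555.0, -184.0], [505.0, -178.0]]
```

View pics/s1c.png

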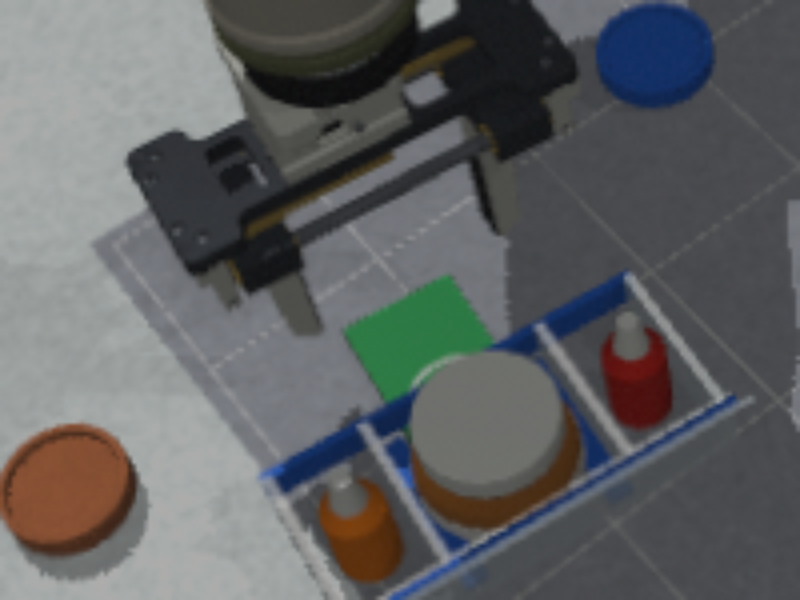

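```bash
python3 -m inch '[2,-2,-25,0,100,2,-2,-40,0,100,2,-2,-47,0,100,2,-2,-47,0,100,2,-2,-47,0,100]' 40; python3 -c "
from h import *
print(tool())"
```

```text
t: 3.03
tool_pos: [0.5247, -0.2099, 0.0075]
orientation: [0.187, 3.134, -0.001]
force: [1.4, 0.0, 0.3]
opening: 0.0928
gripper_force: 0.0
(array([ 524.7, -209.9,    7.5]), 83.17, array([ 0.002, -0.001, -1.   ]), array([1.4, 0. , 0.3]), 92.8, 0.0)
```

```bash
python3 -m inch '[0,0,-2,0,100,0,0,-4,0,100,0,0,-4,0,100,0,0,-4,0,100]' 40; python3 -c "
from h import *
print(tool())"
```

```text
t: 3.37
tool_pos: [0.5241, -0.2097, 0.0024]
orientation: [0.187, 3.135, -0.0]
force: [-0.1, 0.5, -1.1]
opening: 0.0934
gripper_force: 0.0
(array([ 524.1, -209.7,    2.4]), 83.17, array([ 0.001, -0.   , -1.   ]), array([-0.1,  0.5, -1.1]), 93.4, 0.0)
```

```bash
python3 -m inch '[0,0,0,0,0,0,0,0,0,0,0,0,0,0,0,0,0,0,0,0,0,0,0,0,0,0,0,0,0,0,0,0,0,0,0,0,0,0,0,0]' 40; python3 -c "
from h import *
print(tool())"
```

```text
t: 4.03
tool_pos: [0.5237, -0.2098, 0.0019]
orientation: [-0.187, -3.136, 0.0]
force: [-1.2, -1.4, 0.8]
opening: 0.0589
gripper_force: 40.0
(array([ 523.7, -209.8,    1.9]), 83.16, array([-0., -0., -1.]), array([-1.2, -1.4,  0.8]), 58.9, 40.0)
```

```bash
python3 -m inch '[-5,0.6,0,0,0,-13,1.6,0,0,0,-22,2.6,0,0,0,-31,3.7,0,0,0,-40,4.8,0,0,0,-49,5.9,0,0,0,-58,6.9,0,0,0,-67,8,0,0,0,-75,9,0,0,0,-80,9.6,0,0,0]'
python3 -m inch '[-5,0.6,0,0,0,-9,1.1,0,0,0,-9,1.1,0,0,0,-9,1.1,0,0,45,-9,1.1,0,0,70,-9,1.1,0,0,85,-9,1.1,0,0,85]'
python3 - <<'E'
from h import *
print(tool())
for n in ('scene','top'):
    c=cam(n);cv2.imwrite(f'pics/{n}2.png',c['image'])
    for b in blobs(mask(c,*COL['green']),80)[:2]:
        r=rect(c,b,.006); print(n,[np.round(v,1) for v in r],cv2.boxPoints(r).round(0).tolist())
i=cv2.imread('pics/scene2.png')[180:420,80:400]; cv2.imwrite('pics/s2c.png',cv2.resize(i,(800,600)))
E
```

```text
t: 4.87
tool_pos: [0.4426, -0.1999, 0.0019]
orientation: [-0.188, -3.136, -0.0]
force: [0.7, -0.9, -0.7]
opening: 0.0593
gripper_force: 40.0
t: 5.45
tool_pos: [0.435, -0.1989, 0.0018]
orientation: [0.187, 3.136, 0.0]
force: [0.7, -0.2, 0.1]
opening: 0.0738
gripper_force: 0.0
(array([ 435. , -198.9,    1.8]), 83.17, array([ 0.,  0., -1.]), array([ 0.7, -0.2,  0.1]), 73.8, 0.0)
scene [array([ 482.4, -203.7]), array([ 59.3, 139.2]), np.float64(81.8)] [[409.0, -223.0], [547.0, -243.0], [555.0, -184.0], [418.0, -164.0]]
top [array([ 517.3, -205.3]), array([49.3, 64.7]), np.float64(81.6)] [[482.0, -225.0], [546.0, -234.0], [553.0, -186.0], [489.0, -176.0]]
```

View pics/s2c.png

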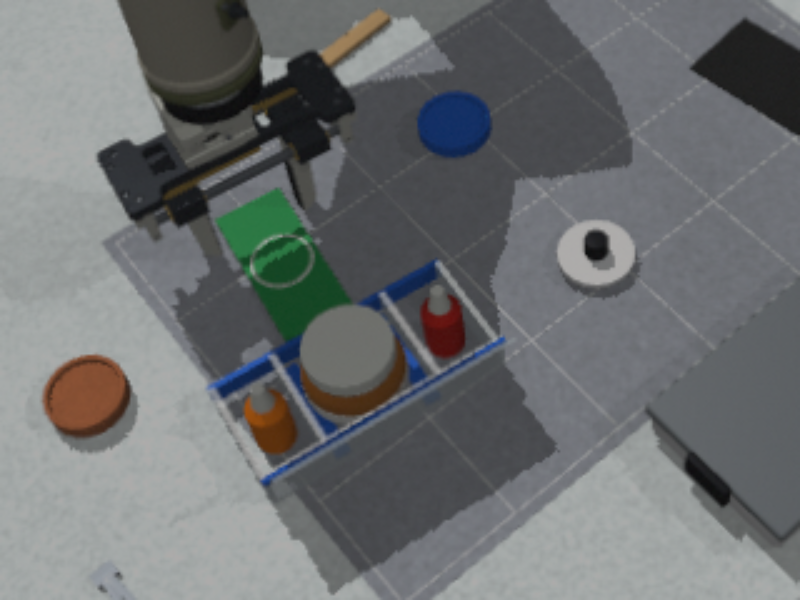

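```bash
python3 -m inch '[0,0,0,0,85,15,-1.8,0,0,85,32,-3.8,0,0,85,47,-5.6,0,0,85,47,-5.6,0,0,85,47,-5.6,0,0,0,47,-5.6,0,0,0,47,-5.6,0,0,0,47,-5.6,0,0,0,47,-5.6,0,0,0]' 45
python3 -m inch '[0,0,0,0,0,0,0,0,0,0,0,0,0,0,0,-5,0,5,0,0,-15,0,20,0,0,-25,3,45,0,0,-25,3,80,0,0,-25,3,115,0,0,-25,3,120,0,0,-25,3,120,0,0]'
python3 - <<'E'
from h import *
print(tool())
c=cam('scene');cv2.imwrite('pics/scene3.png',c['image'])
i=c['image'][150:390,60:380]; cv2.imwrite('pics/s3c.png',cv2.resize(i,(640,480)))
E
```

```text
t: 6.38
tool_pos: [0.4811, -0.2044, 0.0016]
orientation: [-0.188, -3.135, -0.0]
force: [-0.2, 0.7, -1.5]
opening: 0.059
gripper_force: 45.0
t: 7.22
tool_pos: [0.4589, -0.2028, 0.1258]
orientation: [0.187, 3.13, -0.005]
force: [-0.1, 0.3, -1.2]
opening: 0.0591
gripper_force: 45.0
(array([ 458.9, -202.8,  125.8]), 83.16, array([ 0.006, -0.004, -1.   ]), array([-0.1,  0.3, -1.2]), 59.1, 45.0)
```

View pics/s3c.png

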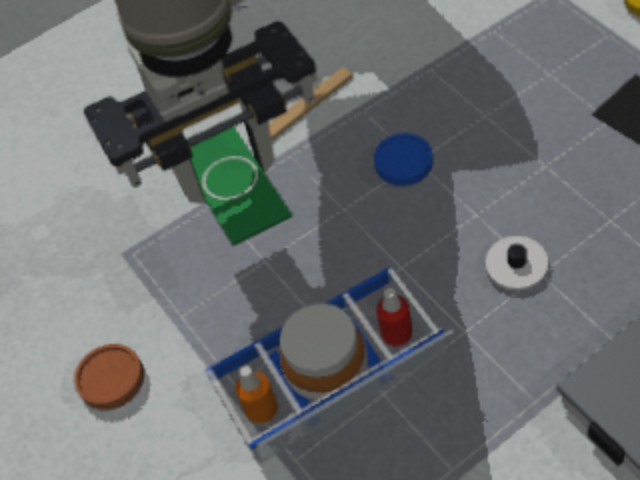

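```bash
python3 -m inch '[12,32,0,1,0,28,75,0,3,0,43,115,0,5,0,57,153,0,7,0,71,191,0,9,0,85,229,0,11,0,99,267,0,13,0,113,305,0,14,0,127,343,0,14,0,140,378,0,14,0]'
python3 -m inch '[10,27,0,0,0,20,53,0,0,0,25,67,0,0,0,25.5,68.5,0,0,0,25.5,68.5,0,0,0,25.5,68.5,-25,0,0,25.5,68.5,-60,0,0,25.5,68.5,-90,0,0,25.5,68.5,-95,0,0,25.5,68.5,-95,0,0]'
python3 - <<'E'
from h import *
print(tool()); T=tool()[0][2]/1000
c=cam('scene')
u,v=proj(c,[.62,.243,.03])[0].astype(int)
cv2.imwrite('pics/s4c.png',cv2.resize(c['image'][v-75:v+75,u-100:u+100],(800,600)))
for n in('scene','top'):
  c=cam(n)
  for b in blobs(mask(c,*COL['green']),80)[:3]:
    r=rect(c,b,T+.004); print(n,[np.round(x,1) for x in r],cv2.boxPoints(r).round(1).tolist())
E
```

```text
t: 8.1
tool_pos: [0.5954, 0.1786, 0.1188]
orientation: [0.197, -3.131, 0.001]
force: [0.8, -0.2, -1.0]
opening: 0.0592
gripper_force: 45.0
t: 8.93
tool_pos: [0.6188, 0.2427, 0.0228]
orientation: [0.194, -3.128, 0.003]
force: [-0.4, -0.8, -2.2]
opening: 0.0591
gripper_force: 45.0
(array([618.8, 242.7,  22.8]), 97.1, array([-0.008, -0.003, -1.   ]), array([-0.4, -0.8, -2.2]), 59.1, 45.0)
scene [array([659.9, 249.6]), array([61.1, 62.5]), np.float64(6.1)] [[626.2000122070312, 277.3999938964844], [632.9000244140625, 215.1999969482422], [693.5999755859375, 221.8000030517578], [687.0, 283.8999938964844]]
scene [array([625.9, 252.8]), array([27.4, 43.1]), np.float64(34.2)] [[602.4000244140625, 262.8999938964844], [626.5999755859375, 227.3000030517578], [649.2999877929688, 242.6999969482422], [625.0999755859375, 278.3999938964844]]
top [array([598.7, 258.8]), array([32.2, 29.4]), np.float64(11.3)] [[580.0, 270.1000061035156], [585.7999877929688, 241.1999969482422], [617.4000244140625, 247.5], [611.5999755859375, 276.29998779296875]]
```

View pics/s4c.png

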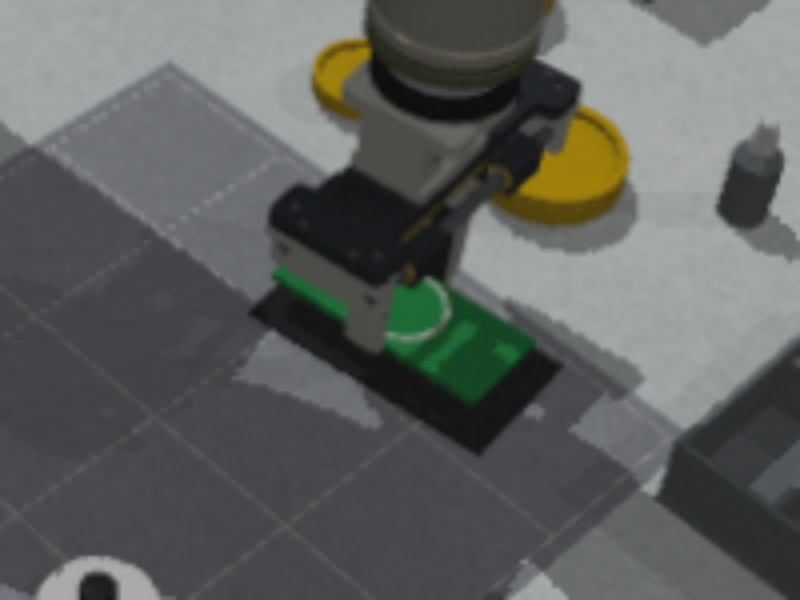

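```bash
python3 -m inch '[1,0,0,0,0,2,0,-4,0,0,2,0,-8,0,0,2,0,-12,0,0,2,0,-12,0,0,2,0,-12,0,0]'; python3 -c "
from h import *
print(tool())"
```

```text
t: 9.58
tool_pos: [0.6237, 0.2449, 0.0142]
orientation: [0.196, -3.134, 0.0]
force: [-0.5, -0.3, -1.4]
opening: 0.059
gripper_force: 45.0
(array([623.7, 244.9,  14.2]), 97.17, array([-0.001, -0.   , -1.   ]), array([-0.5, -0.3, -1.4]), 59.0, 45.0)
```

```bash
python3 - <<'E'
from h import *
t=tool(); print(t); T=t[0][2]/1000
c=cam('scene')
for b in blobs(mask(c,*COL['green']),80)[:2]:
    r=rect(c,b,T+.004); print([np.round(x,1) for x in r],cv2.boxPoints(r).round(1).tolist())
E
python3 -m inch '[0,0,-3,0,0,0,0,-6,0,0,0,0,-6,0,0,0,0,-6,0,0]'; python3 -c "
from h import *
print(tool())"
```

```text
(array([623.7, 244.9,  14.2]), 97.17, array([-0.001, -0.   , -1.   ]), array([-0.5, -0.3, -1.4]), 59.0, 45.0)
[array([661.6, 248.8]), array([68. , 62.5]), np.float64(5.9)] [[624.5999755859375, 276.3999938964844], [631.0, 214.1999969482422], [698.5999755859375, 221.1999969482422], [692.2000122070312, 283.3999938964844]]
[array([630. , 250.1]), array([26.8, 38.2]), np.float64(41.6)] [[607.2999877929688, 255.60000610351562], [632.7000122070312, 226.89999389648438], [652.7000122070312, 244.6999969482422], [627.2999877929688, 273.29998779296875]]
t: 9.97
tool_pos: [0.624, 0.2449, 0.0084]
orientation: [0.196, -3.135, 0.0]
force: [0.2, 1.2, -0.7]
opening: 0.059
gripper_force: 45.0
(array([624. , 244.9,   8.4]), 97.16, array([-0.001, -0.   , -1.   ]), array([ 0.2,  1.2, -0.7]), 59.0, 45.0)
```

```bash
python3 -m inch '[-2,-0.3,0,0,0,-2,-0.3,-2,0,0,-2,-0.3,-3.5,0,0,-2,-0.3,-3.5,0,0,-2,-0.3,-3.5,0,0]'; python3 -c "
from h import *
print(tool())"
```

```text
t: 10.38
tool_pos: [0.6222, 0.2446, 0.0052]
orientation: [0.196, -3.135, 0.0]
force: [-0.4, -0.3, -1.2]
opening: 0.0589
gripper_force: 45.0
(array([622.2, 244.6,   5.2]), 97.16, array([-0., -0., -1.]), array([-0.4, -0.3, -1.2]), 58.9, 45.0)
```

```bash
python3 -m inch '[0,0,0,0,75,0,0,0,0,90,0,0,0,0,90,0,0,0,0,90,0,0,20,0,95,0,0,55,0,100,-14,-23,95,0,100,-35,-58,110,0,100,-56,-92,115,0,100,-77,-127,115,0,100]' 25
python3 -m inch '[-20,-33,0,0,100,-41,-67,0,0,100,-62,-102,0,0,100,-76,-125,0,0,100,-79,-131,-10,0,100,-79,-131,-40,0,100,-79,-131,-65,0,100,-79,-131,-65,0,100,-79,-131,-65,0,100]'
python3 - <<'E'
from h import *
print(tool())
for n in('scene','top'):
  c=cam(n)
  for b in blobs(mask(c,*COL['green']),80)[:2]:
    r=rect(c,b,.009); print(n,[np.round(x,1) for x in r])
  m=mask(c,(0,0,0),(179,255,50 if n=='scene' else 65))
  m|=mask(c,*COL['green']); m=cv2.morphologyEx(m,cv2.MORPH_CLOSE,np.ones((9,9)))
  u,v=proj(c,[.623,.243,.003])[0].astype(int);k=np.zeros_like(m);k[v-60:v+60,u-60:u+60]=255
  for b in blobs(m&k,800)[:2]: print('pad',[np.round(x,1) for x in rect(c,b,.003)])
c=cam('top')
cv2.imwrite('pics/t5.png',c['image'])
E
```

```text
t: 11.22
tool_pos: [0.5489, 0.1212, 0.1236]
orientation: [-0.198, 3.13, 0.0]
force: [1.1, -0.4, -0.2]
opening: 0.093
gripper_force: 0.0
t: 11.97
tool_pos: [0.4674, -0.0089, 0.0542]
orientation: [0.196, -3.132, -0.001]
force: [0.9, 0.6, 0.9]
opening: 0.0929
gripper_force: 0.0
(array([467.4,  -8.9,  54.2]), 97.17, array([-0.003,  0.001, -1.   ]), array([0.9, 0.6, 0.9]), 92.9, 0.0)
scene [array([623.1, 245. ]), array([142.1,  64.6]), np.float64(6.2)]
pad [array([624.5, 243.6]), array([158.5,  84.3]), np.float64(7.1)]
top [array([583.8, 240.1]), array([64.5, 59.6]), np.float64(5.6)]
top [array([658.5, 248.7]), array([63.9, 58.7]), np.float64(6.6)]
pad [array([622.4, 243.2]), array([159.1,  84.3]), np.float64(7.3)]
```

View pics/t5.png

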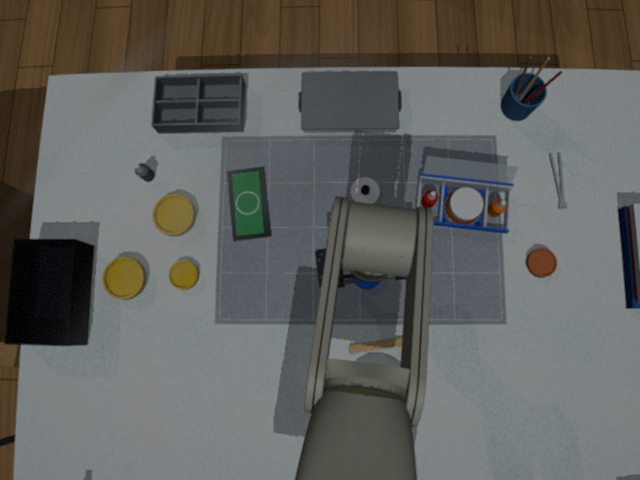

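```bash
python3 -m inch '[-1,-2,-15,0,100,-1,-2,-30,0,100,-1,-2,-42,0,100,-1,-2,-42,0,100,-1,-2,-42,0,100]'
python3 - <<'E'
from h import *
print(tool())
for n in('scene','top'):
  c=cam(n)
  for k in('red','yellow'):
    for b in blobs(mask(c,*COL[k]),150):
      d=disc(c,b,.0125)
      if 300<d[0]<650 and abs(d[1])<550: print(n,k,d)
  if n=='top': print(proj(c,[.647,-.011,.012]))
  p=proj(c,[.647,-.011,.012])[0].astype(int); roi=(p[0]-30,p[1]-30,p[0]+30,p[1]+30)
  for b in blobs(mask(c,(0,0,0),(179,255,40),roi),20)[:2]: print(n,'knob',toz(c,[(b.max(0)+b.min(0))/2],.024).round(4),np.ptp(b,axis=0))
E
```

```text
t: 12.53
tool_pos: [0.4683, -0.0112, 0.0142]
orientation: [-0.197, 3.135, -0.0]
force: [0.1, -0.4, 0.0]
opening: 0.0932
gripper_force: 0.0
(array([468.3, -11.2,  14.2]), 97.19, array([ 0.001, -0.   , -1.   ]), array([ 0.1, -0.4,  0. ]), 93.2, 0.0)
scene red [488.9, -386.6, 60.6, 68.4]
scene red [600.8, -291.1, 31.1, 56.0]
scene red [595.3, -214.3, 76.0, 90.7]
scene yellow [590.2, 413.1, 90.8, 109.9]
scene yellow [450.3, 516.7, 90.9, 113.7]
scene yellow [463.0, 381.4, 60.8, 74.0]
scene knob [[ 0.6496 -0.0122  0.024 ]] [ 8 10]
top red [488.8, -388.9, 59.9, 61.6]
top yellow [455.4, 513.7, 87.2, 89.7]
top yellow [463.1, 378.9, 58.9, 60.3]
top yellow [609.7, 427.6, 39.6, 80.5]
[[364.18333982 190.49895606]]
top knob [[ 0.646  -0.0111  0.024 ]] [7 9]
```

Shift to (465.7,-13.5), down to 7 mm, and close.

```bash
python3 -m inch '[-2.3,-2.2,-3,0,100,-2.3,-2.2,-6,0,100,-2.3,-2.2,-6,0,100,-2.3,-2.2,-6,0,40,-2.3,-2.2,-6,0,0,-2.3,-2.2,-6,0,0,-2.3,-2.2,-6,0,0,-2.3,-2.2,-6,0,0,-2.3,-2.2,-6,0,0]' 25
python3 -c "
from h import *
print(tool())"
```

```text
t: 13.38
tool_pos: [0.4655, -0.0135, 0.0073]
orientation: [-0.196, 3.135, -0.0]
force: [-0.3, 1.1, 0.7]
opening: 0.0636
gripper_force: 25.0
(array([465.5, -13.5,   7.3]), 97.17, array([ 0., -0., -1.]), array([-0.3,  1.1,  0.7]), 63.6, 25.0)
```

```bash
python3 -m inch '[0,0,5,0,0,0,0,20,0,0,5,8,45,0,0,16,26,75,0,0,32,53,80,0,0,50,83,80,0,0,69,113,80,0,0,88,145,80,0,0,107,176,80,0,0,126,207,80,0,0]'
python3 -m inch '[14,23,0,0,0,24,40,0,0,0,30,50,0,0,0,30.7,51.2,-10,0,0,30.7,51.2,-30,0,0,30.7,51.2,-50,0,0,30.7,51.2,-58,0,0,30.7,51.2,-60,0,0,30.7,51.2,-60,0,0,30.7,51.2,-60,0,0]'
python3 - <<'E'
from h import *
t=tool();print(t)
for n in('scene','top'):
  c=cam(n)
  for b in blobs(mask(c,*COL['blue']),100): print(n,disc(c,b,t[0][2]/1000+.0055),len(b))
c=cam('scene');u,v=proj(c,[.62,.243,.03])[0].astype(int)
cv2.imwrite('pics/s6.png',cv2.resize(c['image'][v-75:v+75,u-100:u+100],(640,480)))
E
```

```text
t: 14.22
tool_pos: [0.5919, 0.1952, 0.0874]
orientation: [0.196, -3.135, 0.0]
force: [0.0, -0.4, -0.4]
opening: 0.0634
gripper_force: 25.0
t: 15.05
tool_pos: [0.6227, 0.2445, 0.0283]
orientation: [-0.196, 3.134, 0.0]
force: [-0.3, 0.2, -0.4]
opening: 0.0632
gripper_force: 25.0
(array([622.7, 244.5,  28.3]), 97.14, array([ 0.001,  0.   , -1.   ]), array([-0.3,  0.2, -0.4]), 63.2, 25.0)
scene [635.0, 249.3, 36.2, 66.7] 60
scene [568.0, -287.0, 12.9, 59.2] 51
scene [584.5, -144.5, 14.3, 52.5] 46
top [572.3, -218.0, 27.6, 195.1] 219
```

View pics/s6.png

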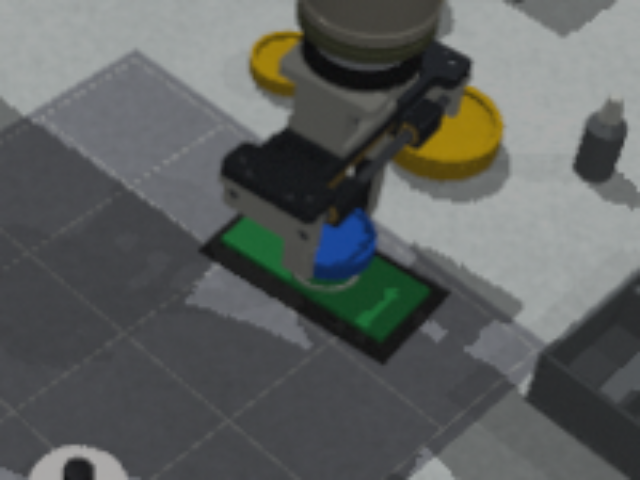

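Blue held over the ring. Lower to TCP 16.5 and release, then head to red (488.8,-387.7).

```bash
python3 -m inch '[0,0,-5,0,0,0,0,-9,0,0,0,0,-11,0,0,0,0,-11.5,0,0,0,0,-11.5,0,0]' 
python3 -c "
from h import *
print(tool())"
```

```text
t: 15.62
tool_pos: [0.622, 0.2447, 0.0161]
orientation: [0.196, -3.135, 0.0]
force: [-3.5, -0.8, 4.6]
opening: 0.0631
gripper_force: 25.0
(array([622. , 244.7,  16.1]), 97.17, array([-0., -0., -1.]), array([-3.5, -0.8,  4.6]), 63.1, 25.0)
```

```bash
python3 -m inch '[0,0,0,0,75,0,0,0,0,95,0,0,0,0,100,0,0,12,0,100,0,0,45,0,100,-5,-22,80,0,100,-12,-58,105,0,100,-20,-96,105,0,100,-28,-135,105,0,100,-36,-174,105,0,100]' 25
python3 -m inch '[-8,-39,0,0,100,-16,-78,0,0,100,-24,-118,0,0,100,-32,-158,0,0,100,-40,-198,0,0,100,-49,-238,0,0,100,-58,-278,0,0,100,-66,-318,0,0,100,-74,-358,0,0,100,-82,-398,0,0,100]'
python3 -m inch '[-8,-35,0,0,100,-14,-55,0,0,100,-15,-60,-10,0,100,-15,-60,-40,0,100,-15,-60,-75,0,100,-15,-60,-90,0,100,-15,-60,-90,0,100,-15,-60,-90,0,100]'
python3 - <<'E'
from h import *
print(tool())
for n in('scene','top'):
  c=cam(n)
  for b in blobs(mask(c,*COL['blue']),100)[:4]: print(n,disc(c,b,.0215),len(b))
  for b in blobs(mask(c,*COL['green']),80)[:3]:
    r=rect(c,b,.009); print(n,[np.round(x,1) for x in r])
E
```

```text
t: 16.45
tool_pos: [0.5864, 0.0694, 0.1229]
orientation: [-0.197, 3.132, -0.0]
force: [0.1, -0.3, -0.1]
opening: 0.0931
gripper_force: 0.0
t: 17.28
tool_pos: [0.5036, -0.3294, 0.122]
orientation: [-0.196, 3.134, -0.001]
force: [0.4, 0.3, 2.1]
opening: 0.0933
gripper_force: 0.0
t: 17.95
tool_pos: [0.4887, -0.3859, 0.03]
orientation: [0.197, -3.134, -0.003]
force: [0.8, -0.4, 0.6]
opening: 0.093
gripper_force: 0.0
(array([ 488.7, -385.9,   30. ]), 97.2, array([-0.002,  0.002, -1.   ]), array([ 0.8, -0.4,  0.6]), 93.0, 0.0)
scene [621.9, 247.1, 62.1, 72.1] 75
scene [560.5, -284.7, 13.9, 56.8] 51
scene [577.2, -141.4, 14.8, 53.8] 46
scene [array([623.1, 244.9]), array([142. ,  64.4]), np.float64(6.1)]
top [622.7, 245.6, 60.1, 61.7] 79
top [576.0, -215.1, 23.7, 222.1] 218
top [array([577.9, 239.9]), array([53.1, 59.1]), np.float64(6.5)]
top [array([671., 249.]), array([38.8, 57.1]), np.float64(6.8)]
```

```bash
python3 -m inch '[0,-1.8,-10,0,100,0,-1.8,-20,0,100,0,-1.8,-22.5,0,100,0,-1.8,-22.5,0,100,0,-1.8,-22.5,0,60,0,-1.8,-22.5,0,0,0,-1.8,-22.5,0,0,0,-1.8,-22.5,0,0,0,-1.8,-22.5,0,0,0,-1.8,-22.5,0,0]' 25
python3 -c "
from h import *
print(tool())"
```

```text
t: 18.88
tool_pos: [0.4893, -0.3893, 0.0086]
orientation: [-0.196, 3.135, -0.001]
force: [-0.4, 0.6, 1.1]
opening: 0.0638
gripper_force: 25.0
(array([ 489.3, -389.3,    8.6]), 97.17, array([ 0., -0., -1.]), array([-0.4,  0.6,  1.1]), 63.8, 25.0)
```

```bash
python3 -m inch '[0,0,5,0,0,0,0,25,0,0,0,0,60,0,0,0,5,95,0,0,2,25,115,0,0,7,55,120,0,0,15,92,120,0,0,23,131,120,0,0,31,170,120,0,0,39,209,120,0,0]'
python3 -m inch '[8,39,0,0,0,16,78,0,0,0,24,117,0,0,0,32,157,0,0,0,41,197,0,0,0,49,237,0,0,0,57,277,0,0,0,66,317,0,0,0,74,355,0,0,0,82,388,0,0,0]'
python3 -m inch '[7,22,0,0,0,11,34,0,0,0,12,37,-10,0,0,12,37,-35,0,0,12,37,-60,0,0,12,37,-75,0,0,12,37,-80,0,0,12,37,-80,0,0,12,37,-80,0,0]'
python3 - <<'E'
from h import *
t=tool();print(t)
for n in('scene','top'):
  c=cam(n)
  for b in blobs(mask(c,*COL['red']),60):
    d=disc(c,b,t[0][2]/1000+.004)
    if d[1]>150 and d[1]<300: print(n,d)
E
```

```text
t: 19.72
tool_pos: [0.5281, -0.1785, 0.1287]
orientation: [-0.195, 3.135, -0.0]
force: [0.4, -0.3, -1.4]
opening: 0.0637
gripper_force: 25.0
t: 20.55
tool_pos: [0.6099, 0.2107, 0.1286]
orientation: [-0.198, 3.135, 0.0]
force: [0.6, 0.5, -1.0]
opening: 0.0633
gripper_force: 25.0
t: 21.3
tool_pos: [0.6225, 0.2444, 0.0489]
orientation: [-0.195, 3.135, 0.0]
force: [-0.2, 0.2, -0.4]
opening: 0.0635
gripper_force: 25.0
(array([622.5, 244.4,  48.9]), 97.13, array([ 0.,  0., -1.]), array([-0.2,  0.2, -0.4]), 63.5, 25.0)
scene [633.4, 250.2, 35.9, 67.3]
top [604.9, 256.4, 18.9, 30.9]
```

```bash
python3 -m inch '[0,0.3,-5,0,0,0,0.3,-9,0,0,0,0.3,-12,0,0,0,0.3,-14.5,0,0,0,0.3,-15,0,0,0,0.3,-15,0,0]' 
python3 -c "
from h import *
print(tool())"
```

```text
t: 21.9
tool_pos: [0.6221, 0.2452, 0.0335]
orientation: [0.196, -3.135, 0.0]
force: [-1.5, -1.1, 2.6]
opening: 0.0635
gripper_force: 25.0
(array([622.1, 245.2,  33.5]), 97.17, array([-0., -0., -1.]), array([-1.5, -1.1,  2.6]), 63.5, 25.0)
```

```bash
python3 -m inch '[0,0,0,0,75,0,0,0,0,95,0,0,0,0,100,0,0,15,0,100,0,0,50,0,100,-15,13,70,0,100,-40,34,70,0,100,-70,59,70,0,100,-100,85,70,0,100,-128,109,70,0,100]' 25
python3 -m inch '[-15,13,0,0,100,-26,22,-5,0,100,-31,25.8,-30,0,100,-31,25.8,-60,0,100,-31,25.8,-75,0,100,-31,25.8,-75,0,100,-31,25.8,-75,0,100]'
python3 - <<'E'
from h import *
t=tool();print(t)
for n in('scene','top'):
  c=cam(n)
  for b in blobs(mask(c,*COL['red']),60):
    d=disc(c,b,.0375)
    if d[1]>150 and d[1]<300: print(n,d)
  if n=='scene':
    u,v=proj(c,[.55,.3,.03])[0].astype(int)
    cv2.imwrite('pics/s7.png',cv2.resize(c['image'][v-75:v+75,u-100:u+100],(640,480)))
E
```

```text
t: 22.73
tool_pos: [0.4931, 0.3553, 0.1049]
orientation: [-0.195, 3.134, 0.002]
force: [-0.5, -0.5, -0.6]
opening: 0.0929
gripper_force: 0.0
t: 23.32
tool_pos: [0.4629, 0.3793, 0.0278]
orientation: [0.195, -3.134, 0.002]
force: [0.2, 0.6, 0.5]
opening: 0.0928
gripper_force: 0.0
(array([462.9, 379.3,  27.8]), 97.14, array([-0.001, -0.001, -1.   ]), array([0.2, 0.6, 0.5]), 92.8, 0.0)
scene [622.0, 248.3, 60.2, 71.5]
top [614.5, 251.1, 35.3, 55.1]
```

View pics/s7.png

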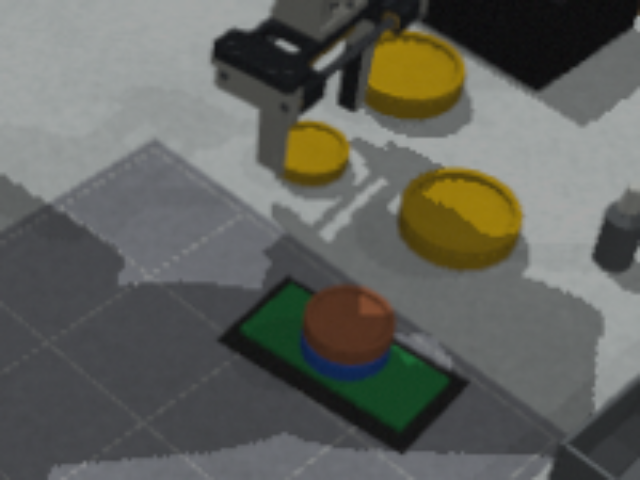

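```bash
python3 -m inch '[0,0.7,-10,0,100,0,0.7,-18,0,100,0,0.7,-20,0,100,0,0.7,-20,0,100,0,0.7,-20,0,60,0,0.7,-20,0,0,0,0.7,-20,0,0,0,0.7,-20,0,0,0,0.7,-20,0,0,0,0.7,-20,0,0]' 25
python3 -c "
from h import *
print(tool())"
```

```text
t: 24.25
tool_pos: [0.4633, 0.3807, 0.0086]
orientation: [-0.196, 3.135, 0.0]
force: [0.4, -0.7, 1.4]
opening: 0.0635
gripper_force: 25.0
(array([463.3, 380.7,   8.6]), 97.17, array([ 0.,  0., -1.]), array([ 0.4, -0.7,  1.4]), 63.5, 25.0)
```

```bash
python3 -m inch '[0,0,5,0,0,0,0,25,0,0,0,0,60,0,0,5,-4,90,0,0,20,-17,95,0,0,42,-36,95,0,0,70,-60,95,0,0,98,-84,95,0,0,126,-108,95,0,0,148,-126,95,0,0]'
python3 -m inch '[8,-7,0,0,0,10.9,-9.8,0,0,0,10.9,-9.8,-10,0,0,10.9,-9.8,-30,0,0,10.9,-9.8,-38,0,0,10.9,-9.8,-40,0,0,10.9,-9.8,-40,0,0,10.9,-9.8,-40,0,0]'
python3 - <<'E'
from h import *
t=tool();print(t)
for n in('scene','top'):
  c=cam(n)
  for b in blobs(mask(c,*COL['yellow']),60):
    d=disc(c,b,t[0][2]/1000+.004)
    if d[1]>150 and d[1]<300: print(n,d)
E
```

```text
t: 25.08
tool_pos: [0.6128, 0.2525, 0.1037]
orientation: [-0.195, 3.135, -0.001]
force: [0.6, 0.6, -0.2]
opening: 0.0634
gripper_force: 25.0
t: 25.75
tool_pos: [0.6216, 0.2458, 0.0636]
orientation: [-0.198, 3.135, 0.0]
force: [-0.4, 0.2, -1.1]
opening: 0.0637
gripper_force: 25.0
(array([621.6, 245.8,  63.6]), 97.23, array([ 0.,  0., -1.]), array([-0.4,  0.2, -1.1]), 63.7, 25.0)
scene [632.3, 251.5, 36.7, 69.2]
top [603.4, 258.5, 19.4, 30.6]
```

```bash
python3 -m inch '[0.5,-0.6,-5,0,0,0.5,-0.6,-9,0,0,0.5,-0.6,-12,0,0,0.5,-0.6,-13.5,0,0,0.5,-0.6,-14,0,0,0.5,-0.6,-14,0,0]' 
python3 -c "
from h import *
print(tool())"
```

```text
t: 26.35
tool_pos: [0.6225, 0.2442, 0.0495]
orientation: [0.196, -3.135, 0.0]
force: [-2.3, -0.6, 3.7]
opening: 0.0634
gripper_force: 25.0
(array([622.5, 244.2,  49.5]), 97.16, array([-0., -0., -1.]), array([-2.3, -0.6,  3.7]), 63.4, 25.0)
```

```bash
python3 -m inch '[0,0,0,0,75,0,0,0,0,95,0,0,0,0,100,0,0,15,0,100,0,0,45,0,100,2,-18,60,0,100,5,-52,60,0,70,9,-92,60,0,60,13,-132,60,0,60,17,-172,60,0,60]' 25
python3 -m inch '[4,-40,0,0,60,7,-70,0,0,60,8,-83,-10,0,60,8,-83,-35,0,60,8,-83,-60,0,60,8,-83,-68,0,60,8,-83,-68,0,60]'
python3 - <<'E'
from h import *
t=tool();print(t)
for n in('scene','top'):
  c=cam(n)
  for b in blobs(mask(c,*COL['yellow']),60):
    d=disc(c,b,.0535)
    if d[1]>150 and d[1]<300: print(n,d)
  if n=='scene':
    u,v=proj(c,[.63,.1,.03])[0].astype(int)
    cv2.imwrite('pics/s8.png',cv2.resize(c['image'][v-90:v+90,u-120:u+120],(640,480)))
E
```

```text
t: 27.18
tool_pos: [0.6399, 0.071, 0.111]
orientation: [-0.198, 3.134, -0.0]
force: [1.0, -0.1, 0.2]
opening: 0.0709
gripper_force: 0.0
t: 27.77
tool_pos: [0.6449, -0.0099, 0.0382]
orientation: [0.196, -3.13, -0.002]
force: [0.3, 0.5, -0.3]
opening: 0.0559
gripper_force: 0.0
(array([644.9,  -9.9,  38.2]), 97.18, array([-0.006,  0.001, -1.   ]), array([ 0.3,  0.5, -0.3]), 55.9, 0.0)
scene [622.1, 245.8, 63.0, 71.8]
top [622.5, 243.3, 56.0, 62.1]
```

View pics/s8.png

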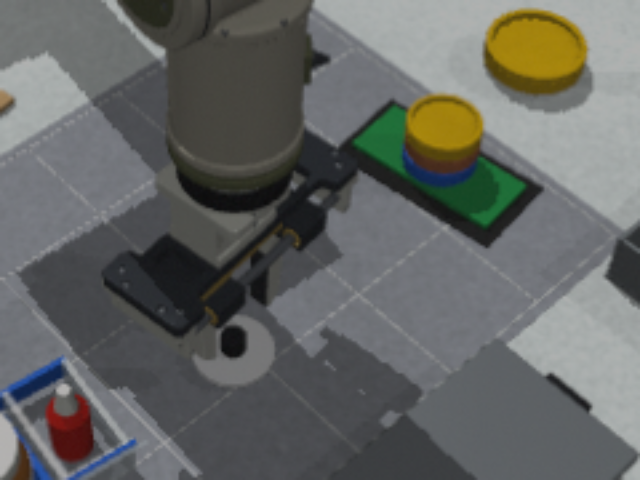

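```bash
python3 -m inch '[1,-0.8,-10,0,60,1,-0.8,-18,0,60,1,-0.8,-21,0,60,1,-0.8,-21,0,60,1,-0.8,-21,0,60]' 25
python3 -c "
from h import *
print(tool())"
```

```text
t: 28.28
tool_pos: [0.6483, -0.0114, 0.02]
orientation: [0.196, -3.135, -0.0]
force: [-1.0, -0.1, 0.2]
opening: 0.0558
gripper_force: 0.0
(array([648.3, -11.4,  20. ]), 97.17, array([-0.001,  0.   , -1.   ]), array([-1. , -0.1,  0.2]), 55.8, 0.0)
```

```bash
python3 -m inch '[-1.3,0.5,-3,0,60,-1.3,0.5,-5,0,60,-1.3,0.5,-5,0,60,-1.3,0.5,-5,0,30,-1.3,0.5,-5,0,0,-1.3,0.5,-5,0,0,-1.3,0.5,-5,0,0,-1.3,0.5,-5,0,0,-1.3,0.5,-5,0,0,-1.3,0.5,-5,0,0]' 25
python3 -c "
from h import *
print(tool())"
```

```text
t: 29.12
tool_pos: [0.6473, -0.011, 0.0154]
orientation: [-0.196, 3.135, -0.0]
force: [-0.5, 0.2, 1.2]
opening: 0.0196
gripper_force: 25.0
(array([647.3, -11. ,  15.4]), 97.16, array([ 0., -0., -1.]), array([-0.5,  0.2,  1.2]), 19.6, 25.0)
```

```bash
python3 -m inch '[0,0,5,0,0,0,0,25,0,0,0,0,60,0,0,0,5,90,0,0,-2,22,103,0,0,-5,52,103,0,0,-9,91,103,0,0,-13,130,103,0,0,-17,170,103,0,0,-20,205,103,0,0]'
python3 -m inch '[-3,30,0,0,0,-5,48,0,0,0,-5,50.5,0,0,0,-5,50.5,-15,0,0,-5,50.5,-28,0,0,-5,50.5,-30,0,0,-5,50.5,-30,0,0,-5,50.5,-30,0,0]'
python3 - <<'E'
from h import *
t=tool();print(t)
for n in('scene','top'):
  c=cam(n); z=t[0][2]/1000-.0154
  p=proj(c,[.622,.2445,z+.01])[0].astype(int); roi=(p[0]-35,p[1]-30,p[0]+35,p[1]+30)
  for T in(120,150):
    for b in blobs(mask(c,(0,0,T),(179,60,255),roi))[:2]: print(n,T,b.mean(0),disc(c,b,z+.0085))
  if n=='scene': cv2.imwrite('pics/s9.png',cv2.resize(c['image'][p[1]-60:p[1]+60,p[0]-80:p[0]+80],(640,480)))
E
```

```text
t: 29.95
tool_pos: [0.6266, 0.1963, 0.1187]
orientation: [-0.196, 3.135, 0.001]
force: [1.1, -0.3, -0.6]
opening: 0.0195
gripper_force: 25.0
t: 30.62
tool_pos: [0.6221, 0.2435, 0.088]
orientation: [0.194, -3.135, 0.001]
force: [0.4, -1.1, -0.2]
opening: 0.0192
gripper_force: 25.0
(array([622.1, 243.5,  88. ]), 97.1, array([-0.001, -0.   , -1.   ]), array([ 0.4, -1.1, -0.2]), 19.2, 25.0)
scene 120 [420.03960396 192.35643564] [662.6, 271.6, 41.2, 107.9]
scene 150 [420.76086957 193.08695652] [665.2, 270.8, 38.0, 96.8]
top 120 [211.66666667 212.07575758] [585.0, 305.0, 28.1, 55.2]
top 120 [235.2        202.85714286] [604.0, 256.9, 18.7, 28.8]
```

View pics/s9.png

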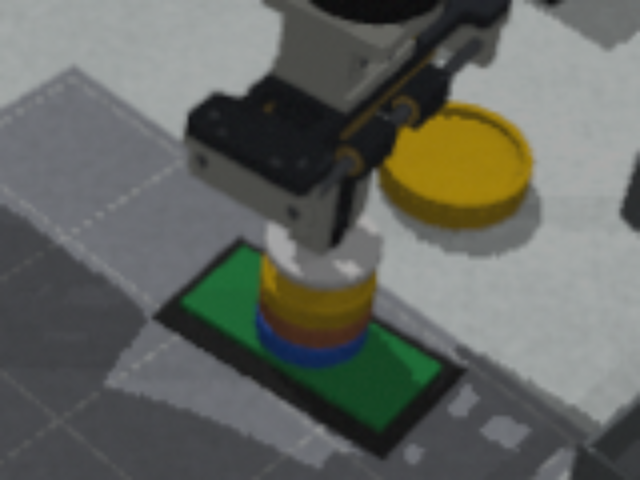

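```bash
python3 -m inch '[0,0.5,-5,0,0,0,0.5,-9,0,0,0,0.5,-12,0,0,0,0.5,-14.5,0,0,0,0.5,-15.5,0,0,0,0.5,-15.5,0,0,0,0.5,-15.5,0,0]' 
python3 -c "
from h import *
print(tool())"
```

```text
t: 31.3
tool_pos: [0.6222, 0.245, 0.0727]
orientation: [0.196, -3.135, 0.0]
force: [-0.4, -0.4, -1.3]
opening: 0.0193
gripper_force: 25.0
(array([622.2, 245. ,  72.7]), 97.17, array([-0., -0., -1.]), array([-0.4, -0.4, -1.3]), 19.3, 25.0)
```

Essentially at seat height (within 0.3 mm, no side resistance). Ease 0.6 mm more, release, back up.

```bash
python3 -m inch '[0,0,-0.6,0,0,0,0,-0.6,0,0,0,0,-0.6,0,20,0,0,-0.6,0,40,0,0,-0.6,0,60,0,0,-0.6,0,60,0,0,10,0,60,0,0,40,0,60,0,0,75,0,60,-20,0,110,0,60]'
python3 -m inch '[-35,-35,0,0,60,-70,-70,0,0,60,-100,-100,0,0,60,-130,-130,0,0,60,-130,-130,0,0,60,-130,-130,0,0,60,-130,-130,0,0,60]'
python3 - <<'E'
from h import *
print(tool())
a=cam('scene'); b=cam('top')
u,v=proj(a,[.622,.2445,.03])[0].astype(int); i=cv2.resize(a['image'][v-60:v+60,u-50:u+50],(400,480))
u,v=proj(a,[.59,-.215,.03])[0].astype(int); j=cv2.resize(a['image'][v-60:v+60,u-50:u+50],(400,480))
cv2.imwrite('pics/s10.png',np.hstack([i,j]))
for n,c in(('scene',a),('top',b)):
  p=proj(c,[.622,.2445,.065])[0].astype(int); roi=(p[0]-30,p[1]-25,p[0]+30,p[1]+30)
  for q in blobs(mask(c,(0,0,130),(179,60,255),roi))[:2]: print(n,disc(c,q,.0655))
  for q in blobs(mask(c,*COL['green']),80)[:3]: print(n,[np.round(x,1) for x in rect(c,q,.009)])
E
```

```text
t: 32.13
tool_pos: [0.6033, 0.2442, 0.1839]
orientation: [0.194, -3.135, 0.001]
force: [1.3, 0.6, -0.2]
opening: 0.0552
gripper_force: 0.0
t: 32.72
tool_pos: [0.4724, 0.1146, 0.1841]
orientation: [-0.194, 3.133, 0.001]
force: [0.4, -0.6, -0.5]
opening: 0.0557
gripper_force: 0.0
(array([472.4, 114.6, 184.1]), 97.08, array([ 0.002,  0.001, -1.   ]), array([ 0.4, -0.6, -0.5]), 55.7, 0.0)
scene [608.5, 271.3, 90.8, 140.7]
scene [array([623.1, 244.9]), array([142. ,  64.4]), np.float64(6.2)]
```

View pics/s10.png

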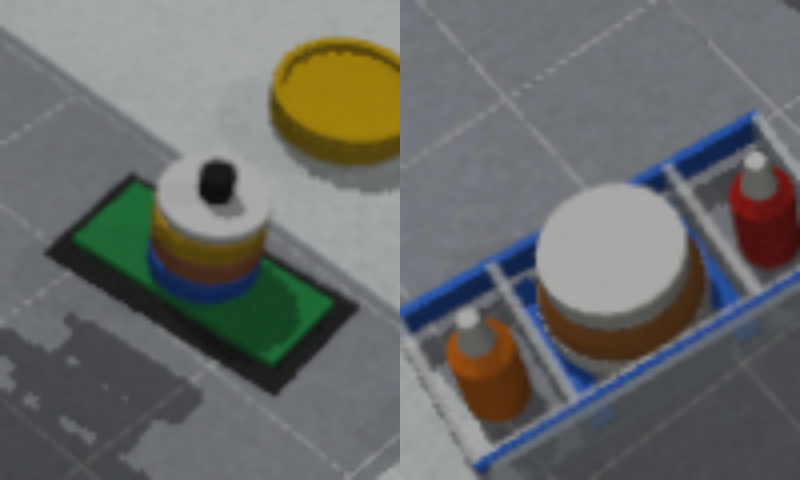

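The stack stands straight: plate on the pad, then blue, red-brown, yellow and the white lid with its knob. The jar is upright in its bay, and the robot is clear.

```bash
python3 -c "
from plant import job
print(job.close_job())"
```

```text
the job is handed in; nothing more can be done
None
```

The job is handed in: plate, blue, red-brown and yellow saucers and the lid are stacked on the pad, with the jar upright in its bay, at about 33 s on the robot clock.

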